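# Nest the graded grit pots in the bench clamp and crank it shut

## Task

Put the white stoneware grit pots away in the bench clamp: first turn the clamp's crank anticlockwise (seen from above) to its stop so the jaw is fully open, then stand the largest pot on the clamp's plate against the fixed V and nest all the other pots there are in it in size order, each upright and fully down inside the next larger one. Only then turn the crank clockwise, just over two full turns, to its other stop so that the jaw holds the nest, and let go; leave the loupe and the marker where they lie.

Things in the scene. Friction and masses are not known exactly. Their poses are not given: they have to be found in the camera images.
- pot_a: White stoneware pot, largest; always present. Round, no handle: 132 mm outside diameter, 116 mm bore, 60 mm high, wall 8 mm (can be pinched at the rim), under 0.35 kg. Its lowest 24 mm taper, 4 mm less in radius at the bottom. Inner floor 20 mm above the underside, so a smaller pot nested in it stands 20 mm proud of its rim. Origin: centre of the underside; z up through the mouth.
- pot_b: White stoneware pot, second size; may be absent. Round, no handle: 107 mm outside diameter, 91 mm bore, 60 mm high, wall 8 mm (can be pinched at the rim), under 0.35 kg. Its lowest 24 mm taper, 4 mm less in radius at the bottom. Inner floor 20 mm above the underside, so a smaller pot nested in it stands 20 mm proud of its rim. Origin: centre of the underside; z up through the mouth.
- pot_c: White stoneware pot, third size; may be absent. Round, no handle: 82 mm outside diameter, 66 mm bore, 60 mm high, wall 8 mm (can be pinched at the rim), under 0.35 kg. Its lowest 24 mm taper, 4 mm less in radius at the bottom. Inner floor 20 mm above the underside, so a smaller pot nested in it stands 20 mm proud of its rim. Origin: centre of the underside; z up through the mouth.
- pot_d: White stoneware pot, smallest; may be absent. Round, no handle: 57 mm outside diameter, 41 mm bore, 60 mm high, wall 8 mm (can be pinched at the rim), under 0.35 kg. Its lowest 24 mm taper, 4 mm less in radius at the bottom. Inner floor 20 mm above the underside, so a smaller pot nested in it stands 20 mm proud of its rim. Origin: centre of the underside; z up through the mouth.
- seat (a point): Place for the largest pot's underside centre, on top of the clamp's 170 x 370 x 12 mm plate. y points from the fixed V to the sliding jaw and crank, z up. V and jaw stand 28 mm above the plate; the pot is here against the V with 1 mm to spare. The open jaw leaves 45 mm more on the +y side; closing, it pushes a pot that is too far along +y home.
- crank_axis (a point): Point on the vertical axis of the clamp's crank, 110 mm above the bench, at the height of the grip's middle; 205 mm from the seat along its y.
- crank_grip (a point): Middle of the crank's black upright grip: a free-spinning round knob, 22 mm diameter, 42 mm high (21 mm up and down from here, 110 mm above the bench), 50 mm from the crank axis. The flat steel crank arm lies just under it.
- crank (a joint): Crank angle in rad: 0 = stop with jaw fully open (the grip then lies on the seat's +y side of the axis), 12.8 = other stop, just over two turns on, jaw closed on the largest pot; grows clockwise seen from above. 3.5 mm of jaw travel per rad; stays where left; turns with under 5 N at the grip.
- loupe: Small folding magnifier, 26 x 59 x 15 mm, loose bystander at the left of the work; origin at the centre of its underside.
- marker: White marker pen, 11 x 128 mm, loose bystander at the left of the work; origin at the centre of its underside.
Mind the look-alikes: they are no part of the job. Leave any black or blue look-alike of the pot_d alone.

How it is judged:
By the outcome, as a careful person would: the job done as asked, in the order asked, and still so for the second after the job is handed in, with the robot touching nothing.
Of pot_b, pot_c, pot_d only 2 to 3 are there at a start; the rules pass over those that are not, and their reading is None.
At some moment in a run one of pot_b, pot_c, pot_d may be knocked a few centimetres aside while the robot is not near it.
Once in a run the grip may slacken for a moment while it holds something.
It also fails if it takes over 210 s, if anything falls off the work surface, if the arm or the gripper's body presses on something with over 40 N, if the wrist force passes 120 N, or if a joint passes its speed limit or range.

## Robot

A 6-joint arm with a two-finger parallel gripper is mounted at the origin on a cart in front of the work surface, level with it; the furniture and walls round the work are solid. World frame = base frame: x ahead of the robot, y to its left, z up, the work surface at z = 0. Lengths are in m, angles in rad, forces in N, time in s.
With the tool pointing down it reaches from about 0.35 to 0.775 m from the base axis. Payload 5.5 kg.
Tool frame: the origin (TCP) lies at the very end of the fingers, on their centre line; the grasp point (between the pads) lies 19 mm behind it (grip_point_offset is the distance from the TCP to the grasp point, in m); z points along the fingers, y is the direction in which the jaws open and shut (so a half turn about z gives the same grasp; the last joint's range is limited). The gripper opens to 85 mm and grips with 20 to 120 N. Pads are 22 mm wide; open, the fingers measure 114 mm over their backs; the gripper's body (76 mm by 85 mm) begins 54 mm behind the grasp point. The pads swing forward as they close: fully open they stand 13 mm farther back than shut.
Start: joints at [-1.396, 0.313, 0.046, 1.304, 0, 1.431], TCP at [0.178, -0.547, 0.231] pointing down, gripper open.
Joint ranges: [-2.76, 2.76], [-0.86, 1.69], [-1.03, 1.26], [-2.2, 2.34], [-1.47, 1.5], [-3.14, 3.14]. Speed limits (rad/s): [2.57, 2.57, 3.14, 3.14, 3.14, 3.14].

## Interface

Orientations are given as a unit quaternion [w, x, y, z].
In Python, from workcell import * gives the robot as it stands.
- The arm moves only by the shell command python3 -m crank 'ROWS' [OPENING] [FORCE]. ROWS is a JSON object of lists of equal length, an entry for each row: "travel": the shift along the tool's x, y, z in units of 40 mm (1.0 is 40 mm), a list of three; "turn": the turn about the tool's z in rad. In form: {"travel": [[x, y, z], ...], "turn": [turn, ...]}. A call has 1 to 5 rows; each row is the pose to reach, as a shift and turn from the pose commanded when the call began, along the tool's axes at that moment; what a row does not reach only later rows make up. A row lasts 1/12 s, in which the tool goes at most 41.7 mm and 7.16 degrees, less where a joint would pass 70% of its speed; a pose out of reach is approached as far as the arm can. A call with a gripper value outside its range is refused whole. OPENING is the finger opening in mm, from 0 to 85.4, set as the call begins (- or left out, the last holds). The fingers move at their own pace and stop on an object; FORCE is the grip in N (left out, the last holds). Time passes only in rows, so rows that repeat a pose let the fingers close. It gives the time, the measured TCP pose, the force and the opening at its end, in the units of the state.
- get_state(): the state, without advancing time (a new reading comes with each control period).
- read_camera(name): name is "side" or "top"; returns a dict with "image" (480x640x3 uint8, red, green, blue), "K" (3x3 intrinsics, pixels), "k1" (the pictures are not rectified: a ray, as slopes to the right and down, at radius r is drawn at 1 + k1 r^2 times it, then the intrinsics apply), "R" (3x3) and "t" (3): a world point X has camera coordinates R X + t. Camera axes: x right, y down, z forward; pixel columns grow to the right and rows downward; lengths in m; the calibration is good to about 2 mm. A picture is of the moment at which its call begins. There is no depth.
- hand_in(): hands the job in, once; it reports no verdict.
The state is a dict: "clock": time; "joint_pos": joint angles; "qvel": joint speeds; "tau": joint torques, N m; "tcp_pos": TCP position; "orientation": TCP orientation; "wrist_force": force on the tool from outside, world axes, zero at the start; "ft_torque": the same for the moment, N m; "finger_gap": finger opening in m.
Only numpy, scipy, OpenCV 4.12 (cv2) and the standard library are available. Lean on these libraries where they do the work, as an engineer would, in place of code of your own. Each camera call takes 0.05 s, during which the arm holds its last target. There are 200 camera calls.

## Working session

There is one attempt and no reset: what is moved stays moved. The work goes in short steps, Python scripts to look and compute and a shell command to move; the robot and the scene stay as the last step left them, time stands still between calls to the robot, and variables do not carry over. Pictures are saved under pics/ and viewed, about 12 in all and at most 16, crops included, and the job is handed in when it is done.

```bash
ls; mkdir -p pics
python3 - <<'E'
from workcell import *
import cv2
print(get_state())
for n in("top","side"):
    c=read_camera(n); cv2.imwrite(f"pics/{n}0.png",c["image"][:,:,::-1]); print(n,c["K"],c["k1"],c["R"],c["t"])
E
```

```text
pics
{'clock': 0.0, 'joint_pos': array([-1.39560668e+00,  3.13996080e-01,  4.49752682e-02,  1.30363449e+00,
       -2.72411176e-06,  1.43120639e+00]), 'qvel': array([-3.40978585e-04,  2.80131939e-04,  1.22040995e-03,  3.62537159e-04,
        6.58325981e-05, -2.34022056e-03]), 'tau': array([-1.14413830e-03, -4.80628252e+01,  2.98531598e+01,  1.93025958e-02,
       -6.94608207e-05,  3.68469159e-06]), 'tcp_pos': array([ 0.17792659, -0.54622359,  0.23040984]), 'orientation': array([-9.29317261e-04,  9.87639347e-01,  1.56740730e-01, -1.79057323e-05]), 'wrist_force': array([ 0.57681349,  0.36738099, -0.27380302]), 'ft_torque': array([-0.00314745,  0.00209287,  0.01857336]), 'finger_gap': 0.08554594114540914}
top [[555.0273536    0.         326.12178744]
 [  0.         555.0273536  234.21941886]
 [  0.           0.           1.        ]] -0.12284519809562487 [[ 0.02299516 -0.99927933  0.03019998]
 [-0.98508498 -0.02780041 -0.16980792]
 [ 0.17052511 -0.02584478 -0.98501433]] [1.89560675e-04 4.90499587e-01 1.20356650e+00]
side [[443.9162986    0.         313.39748534]
 [  0.         443.9162986  241.57266506]
 [  0.           0.           1.        ]] -0.07508712609228833 [[-0.90208842 -0.43154152 -0.00289745]
 [-0.19520043  0.41401384 -0.88909467]
 [ 0.38488085 -0.80147643 -0.45771418]] [0.420281   0.16078714 0.77752731]
```

View pics/top0.png

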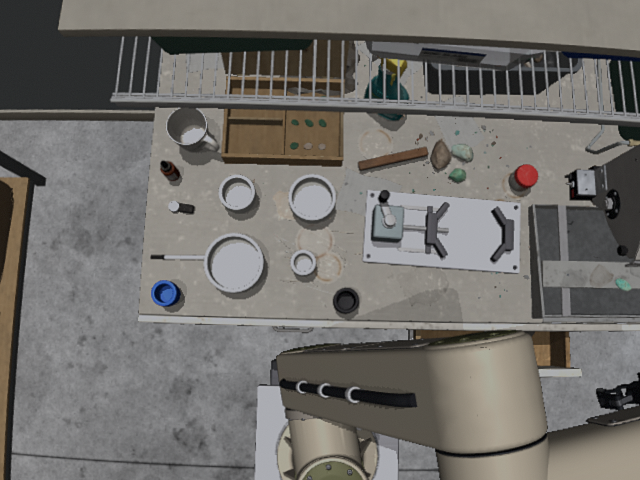

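View pics/side0.png

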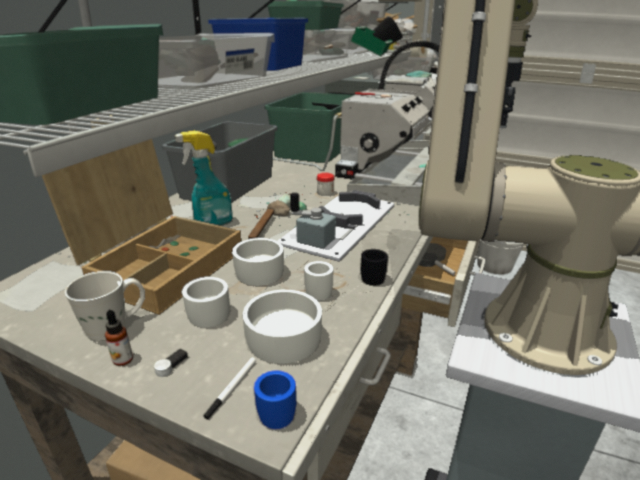

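The top view shows these items:

| Item | Top-view pixel |
|---|---|
| pot_a | (235,263) |
| pot_b | (312,198) |
| pot_c | (238,193) |
| pot_d, white | (303,263) |
| Look-alike, blue | (166,293) |
| Look-alike, black | (346,300) |
| Mug, not part of the job | (190,128) |
| Crank grip | (384,197) |
| Fixed V | (503,233) |

All four white pots are there. Next is a close crop to check this.

```bash
cat > h.py <<'E'
from workcell import *
import cv2, numpy as np
def p2w(c,u,v,z):
    d=np.array([c["k1"],0,0,0.])
    x,y=cv2.undistortPoints(np.array([[[u,v]]],float),c["K"],d)[0,0]
    r=c["R"].T@np.array([x,y,1]); o=-c["R"].T@c["t"]
    return o+r*(z-o[2])/r[2]
def w2p(c,X):
    d=np.array([c["k1"],0,0,0.])
    return cv2.projectPoints(np.array([X],float),cv2.Rodrigues(c["R"])[0],c["t"],c["K"],d)[0][0,0]
def crop(c,name,x0,y0,x1,y1,s):
    cv2.imwrite("pics/"+name,cv2.resize(c["image"][y0:y1,x0:x1,::-1],None,fx=s,fy=s,interpolation=cv2.INTER_CUBIC))
def go(T,yaw=None):
    "print rows from commanded(measured) pose to TCP target T, tool x,y,z in 40mm units; yaw= tool y-axis dir angle"
    from scipy.spatial.transform import Rotation as Ro
    s=get_state(); q=s["orientation"]; R=Ro.from_quat([q[1],q[2],q[3],q[0]]).as_matrix()
    d=R.T@(np.array(T)-s["tcp_pos"])/0.04
    cur=np.arctan2(R[1,1],R[0,1]); 
    print("travel",d.round(3),"yaw(y-axis)",round(cur,3), "turn", None if yaw is None else -((yaw-cur+np.pi/2)%np.pi-np.pi/2), "j6",s["joint_pos"][5])
def ring(c,img,X,r,z,col,x0,y0,s):
    for a in np.linspace(0,2*np.pi,90):
        p=(w2p(c,[X[0]+r*np.cos(a),X[1]+r*np.sin(a),z])-[x0,y0]+.5)*s
        cv2.circle(img,(int(p[0]),int(p[1])),0,col,-1)
E
python3 - <<'E'
from h import *
c=read_camera("top")
x0,y0,s=140,165,2
img=cv2.resize(c["image"][y0:325,x0:540,::-1],None,fx=s,fy=s,interpolation=cv2.INTER_CUBIC)
for n,u,v,r in(("a",235,263,.066),("b",312.5,199,.0535),("c",238,194,.041),("d",303.5,264,.0285)):
    X=p2w(c,u,v,.055); X=p2w(c,u,v,.06); print(n,X.round(4)); ring(c,img,X,r,.06,(0,0,255),x0,y0,s); ring(c,img,X,r-.008,.06,(0,255,0),x0,y0,s)
print("grip",p2w(c,384,195,.131)); 
print("plate",[p2w(c,*p,.012)[:2].round(3) for p in((369,192),(521,204),(518,271),(363,263))])
cv2.imwrite("pics/t1.png",img)
E
```

```text
a [0.4177 0.2112 0.06  ]
b [0.5662 0.0455 0.06  ]
c [0.5729 0.2124 0.06  ]
d [0.4197 0.0612 0.06  ]
grip [ 0.56264521 -0.10557364  0.131     ]
plate [array([ 0.599, -0.086]), array([ 0.582, -0.451]), array([ 0.421, -0.438]), array([ 0.431, -0.074])]
```

View pics/t1.png

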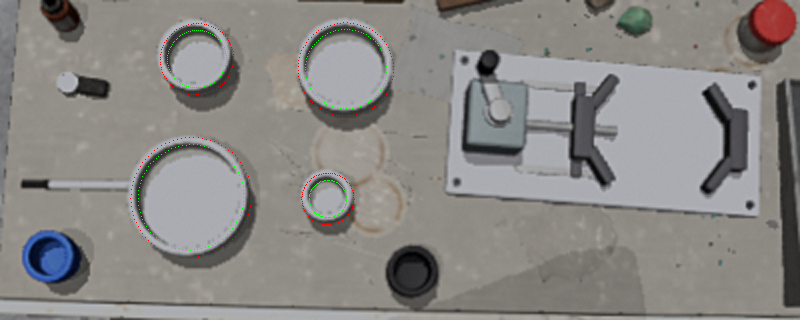

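Run:
```python
from h import *
c=read_camera("top");s=read_camera("side")
for z in(.09,.1,.11): print("axis",z,p2w(c,390,220,z))
print("grip mid",p2w(c,384,195,.131))
# V inner corner etc at z=.04
for n,u,v in(("Vtop",140+710/2,165+90/2),("Vbot",140+708/2,165+188/2),("Vin",140+727/2,165+140/2),("jtop",140+614/2,165+80/2),("jbot",140+608/2,165+180/2),("jin",140+592/2,165+130/2)): print(n,p2w(c,u,v,.04).round(4))
# shelf front-left corner: top (112,98), side (33,158)
def ray(c,u,v):
    a=p2w(c,u,v,0);b=p2w(c,u,v,.5); return a,(b-a)
a,d=ray(c,112,98);b,e=ray(s,33,160)
k=np.linalg.lstsq(np.c_[d,-e],b-a,rcond=None)[0]; print("shelf",a+d*k[0],b+e*k[1])
go([.563,-.106,.23],0)
crop(c,"t2.png",360,180,530,280,4.7)
```

```text
axis 0.09 [ 0.51734942 -0.12436299  0.09      ]
axis 0.1 [ 0.51531849 -0.12292685  0.1       ]
axis 0.11 [ 0.51328757 -0.12149071  0.11      ]
grip mid [ 0.56264521 -0.10557364  0.131     ]
Vtop [ 0.5586 -0.3768  0.04  ]
Vbot [ 0.4442 -0.3711  0.04  ]
Vin [ 0.5004 -0.3952  0.04  ]
jtop [ 0.5666 -0.2636  0.04  ]
jbot [ 0.4505 -0.2549  0.04  ]
jin [ 0.5075 -0.2371  0.04  ]
shelf [0.67516708 0.41067486 0.3442053 ] [0.67206869 0.40680046 0.34134161]
travel [12.563 -7.493  0.029] yaw(y-axis) -1.256 turn -1.2560578205669097 j6 1.4312314897980196
```

View pics/t2.png

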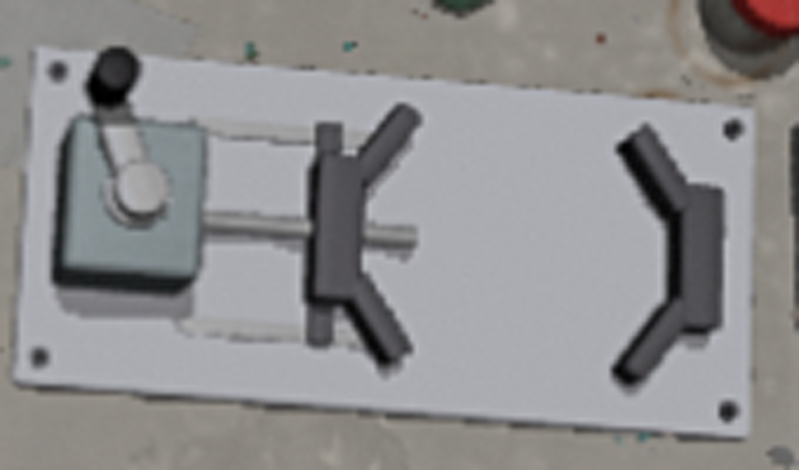

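The close crop shows the grip top at (385,194), the crank boss at (390,220), the jaw at (437,230) and the V at (503,233). The grip-to-axis distance comes out at 50.6 mm, as it should. The jaw position puts the crank at about 7.5 rad, so the seat is near (0.505, -0.329). Now I'll move above the grip.

```bash
python3 -m crank '{"travel":[[4.3,-2.55,0],[4.3,-2.55,0],[4.3,-2.55,0],[4.3,-2.55,0],[4.3,-2.55,0]],"turn":[0,0,0,0,0]}' 85
python3 -m crank '{"travel":[[4.3,-2.55,0],[4.3,-2.55,0],[4.3,-2.55,0],[4.3,-2.55,0],[4.3,-2.55,0]],"turn":[0,0,0,0,0]}' 45
python3 -m crank '{"travel":[[3.97,-2.4,0],[3.97,-2.4,0],[3.97,-2.4,0],[3.97,-2.4,0],[3.97,-2.4,0]],"turn":[0,0,0,0,0]}'
python3 -m crank '{"travel":[[0,0,0],[0,0,0],[0,0,0],[0,0,0],[0,0,0]],"turn":[-0.12,-0.24,-0.36,-0.48,-0.6]}'
python3 -m crank '{"travel":[[0,0,0],[0,0,0],[0,0,0],[0,0,0],[0,0,0]],"turn":[-0.12,-0.24,-0.36,-0.48,-0.6]}'
python3 -m crank '{"travel":[[0,0,0],[0,0,0]],"turn":[-0.056,-0.056]}'
python3 - <<'E'
from h import *
go([.564,-.1077,.15],0)
c=read_camera("top"); crop(c,"t3.png",330,150,450,260,4)
s=read_camera("side"); s0=s["image"]; crop(s,"s3.png",230,100,400,270,4)
E
```

```text
clock: 0.67
tcp_pos: [0.3111, -0.3942, 0.2313]
orientation: [-0.0, 0.988, 0.157, 0.0]
wrist_force: [-0.3, -0.7, -0.1]
finger_gap: 0.0852
clock: 1.08
tcp_pos: [0.4433, -0.2439, 0.2314]
orientation: [-0.0, 0.988, 0.157, 0.0]
wrist_force: [1.0, -0.2, 0.8]
finger_gap: 0.0451
clock: 1.5
tcp_pos: [0.5656, -0.1021, 0.231]
orientation: [-0.0, 0.987, 0.159, 0.001]
wrist_force: [-0.3, -0.3, -0.5]
finger_gap: 0.0447
clock: 1.92
tcp_pos: [0.5632, -0.1056, 0.231]
orientation: [-0.0, 0.896, 0.444, -0.0]
wrist_force: [0.5, 0.0, 0.9]
finger_gap: 0.045
clock: 2.33
tcp_pos: [0.5631, -0.1058, 0.2311]
orientation: [-0.0, 0.725, 0.689, -0.0]
wrist_force: [0.5, -0.1, -0.9]
finger_gap: 0.045
clock: 2.5
tcp_pos: [0.5631, -0.1058, 0.2311]
orientation: [-0.0, 0.707, 0.708, -0.0]
wrist_force: [0.6, 0.1, -0.5]
finger_gap: 0.045
travel [-0.047  0.023  2.027] yaw(y-axis) 0.001 turn 0.001297718203963738 j6 1.2437238866727747
```

```bash
python3 -m crank '{"travel":[[-0.05,0,1],[-0.05,0,2],[-0.05,0,2.2],[-0.05,0,2.2]],"turn":[0,0,0,0]}'
python3 - <<'E'
from h import *
c=read_camera("top"); s=read_camera("side")
a=cv2.resize(c["image"][150:270,330:450,::-1],(400,400)); b=cv2.resize(s["image"][130:270,250:390,::-1],(400,400))
cv2.imwrite("pics/m4.png",np.hstack([a,b]))
print(w2p(s,[.564,-.1077,.11]),w2p(s,get_state()["tcp_pos"]))
E
```

```text
clock: 2.93
tcp_pos: [0.5605, -0.1069, 0.1402]
orientation: [-0.003, 0.707, 0.707, -0.002]
wrist_force: [0.2, -0.0, 0.6]
finger_gap: 0.0449
[295.17337919 202.10344103] [295.00865084 188.07502816]
```

View pics/m4.png

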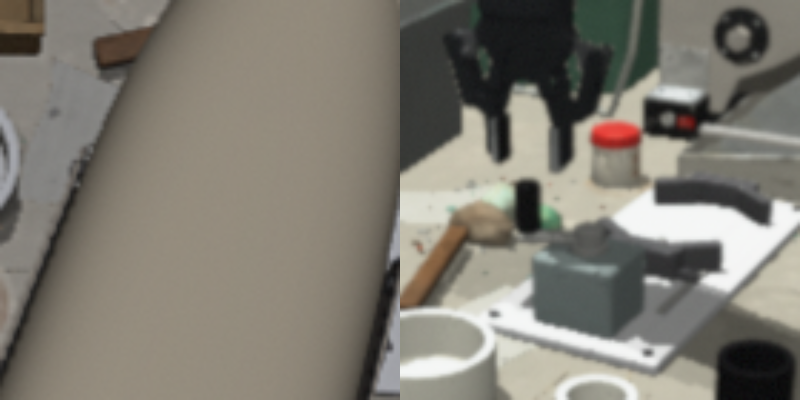

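Side view: grip centre is at (295,202), right where the projection put it, and the fingers straddle it. Next I go down and grip.

```bash
python3 -m crank '{"travel":[[0,0.05,0.6],[0,0.05,1.15],[0,0.05,1.15],[0,0.05,1.15]],"turn":[0,0,0,0]}'
python3 -m crank '{"travel":[[0,0,0],[0,0,0],[0,0,0],[0,0,0],[0,0,0]],"turn":[0,0,0,0,0]}' 15 40
python3 - <<'E'
from h import *
s=get_state();print(s["tcp_pos"],s["wrist_force"],s["finger_gap"])
A=np.array([.5164,-.1237]); g=s["tcp_pos"][:2]-A; print(np.hypot(*g),np.degrees(np.arctan2(g[0],g[1])))
th=np.arctan2(g[0],g[1]); 
# anticlockwise: angle from +y decreasing. rows: tool x=+y world, tool y=+x
for k in range(0,16):
    t=th-np.radians(24)*k; print(k,((.05*np.array([np.cos(t),np.sin(t)])-[g[1],g[0]])/.04).round(2))
E
```

```text
clock: 3.37
tcp_pos: [0.5658, -0.108, 0.0988]
orientation: [0.0, 0.707, 0.707, 0.0]
wrist_force: [-0.2, 0.3, -0.2]
finger_gap: 0.0448
clock: 3.78
tcp_pos: [0.5655, -0.1085, 0.0999]
orientation: [0.001, 0.707, 0.707, -0.0]
wrist_force: [-3.9, 0.1, 6.2]
finger_gap: 0.0208
[ 0.56554052 -0.10849038  0.09993703] [-3.88263765  0.122618    6.15494693] 0.020835936015693862
0.05144048008159313 72.80203143967631
0 [-0.01 -0.03]
1 [ 0.44 -0.29]
2 [ 0.75 -0.7 ]
3 [ 0.87 -1.21]
4 [ 0.77 -1.72]
5 [ 0.47 -2.15]
6 [ 0.02 -2.41]
7 [-0.49 -2.47]
8 [-0.99 -2.32]
9 [-1.38 -1.98]
10 [-1.6  -1.51]
11 [-1.61 -0.99]
12 [-1.4  -0.51]
13 [-1.02 -0.15]
14 [-0.53  0.01]
15 [-0.01 -0.03]
```

```bash
python3 -m crank '{"travel":[[0.44,-0.29,-0.12],[0.75,-0.7,-0.12],[0.87,-1.21,-0.12],[0.77,-1.72,-0.12],[0.47,-2.15,-0.12]],"turn":[0,0,0,0,0]}'
python3 -m crank '{"travel":[[-0.45,-0.26,0],[-0.96,-0.32,0],[-1.46,-0.17,0],[-1.85,0.17,0],[-2.07,0.64,0]],"turn":[0,0,0,0,0]}'
```

```text
clock: 4.2
tcp_pos: [0.479, -0.0888, 0.101]
orientation: [0.001, 0.706, 0.708, -0.0]
wrist_force: [16.2, -11.4, -28.6]
finger_gap: 0.0208
clock: 4.62
tcp_pos: [0.5027, -0.17, 0.1005]
orientation: [-0.004, 0.707, 0.707, 0.001]
wrist_force: [0.8, 13.2, -11.5]
finger_gap: 0.0211
```

```bash
python3 -m crank '{"travel":[[-0.01,0.52,0.03],[0.2,1.0,0.03],[0.58,1.36,0.03],[1.07,1.52,0.03],[1.59,1.48,0.03]],"turn":[0,0,0,0,0]}'
python3 -m crank '{"travel":[[0.25,-0.12,0],[0.45,-0.26,0],[0.62,-0.45,0],[0.76,-0.67,0]],"turn":[0,0,0,0]}'
python3 - <<'E'
from h import *
s=get_state();A=np.array([.5164,-.1237]); g=s["tcp_pos"][:2]-A; print(g,np.hypot(*g),np.degrees(np.arctan2(g[0],g[1])),s["wrist_force"])
E
```

```text
clock: 5.03
tcp_pos: [0.5654, -0.1091, 0.1007]
orientation: [0.001, 0.708, 0.707, -0.001]
wrist_force: [-3.4, -4.8, -9.8]
finger_gap: 0.0208
clock: 5.37
tcp_pos: [0.5375, -0.0764, 0.1008]
orientation: [-0.0, 0.707, 0.708, 0.001]
wrist_force: [4.0, 1.2, -12.6]
finger_gap: 0.021
[0.0211344 0.0473083] 0.05181445827247045 24.07211351399268 [  4.01661297   1.22491348 -12.58214248]
```

```bash
python3 -m crank '{"travel":[[0.047,-0.122,0.05],[0.081,-0.248,0.05],[0.101,-0.378,0.05],[0.107,-0.46,0.05],[0.107,-0.46,0.05]],"turn":[0,0,0,0,0]}'
python3 -m crank '{"travel":[[0,-0.06,0],[0,-0.12,0],[0,-0.12,0]],"turn":[0,0,0]}'
python3 -m crank '{"travel":[[0,-0.06,0],[0,-0.12,0],[0,-0.12,0]],"turn":[0,0,0]}'
```

```text
clock: 5.78
tcp_pos: [0.5195, -0.0721, 0.1005]
orientation: [0.0, 0.707, 0.707, 0.003]
wrist_force: [3.6, 6.5, -2.2]
finger_gap: 0.021
clock: 6.03
tcp_pos: [0.5189, -0.0722, 0.1008]
orientation: [0.003, 0.707, 0.708, 0.006]
wrist_force: [14.1, 8.5, -11.0]
finger_gap: 0.0205
clock: 6.28
tcp_pos: [0.5184, -0.0723, 0.1011]
orientation: [0.005, 0.706, 0.708, 0.008]
wrist_force: [26.6, 9.6, -19.2]
finger_gap: 0.0209
```

The crank is on its stop: force rises without movement, and the grip lies on +y of the axis. Now I release, rise and go over pot_a's near rim.

```bash
python3 -m crank '{"travel":[[0,0.22,0],[0,0.22,0],[0,0.22,0],[0,0.22,0]],"turn":[0,0,0,0]}' 45
python3 -m crank '{"travel":[[0,0,-1],[0,0,-2],[0,0,-2.8],[0,0,-2.8]],"turn":[0,0,0,0]}'
python3 -m crank '{"travel":[[0.9,-0.5,0],[1.8,-1,0],[2.7,-1.5,0],[3.6,-2.05,0],[3.6,-2.05,0]],"turn":[0,0,0,0,0]}'
python3 -m crank '{"travel":[[0.9,-0.5,0],[1.8,-1,0],[2.7,-1.5,0],[3.48,-2.05,0],[3.48,-2.05,0]],"turn":[0,0,0,0,0]}'
python3 - <<'E'
from h import *
c=read_camera("top"); s=read_camera("side")
go([.3557,.2112,.13],0)
cv2.imwrite("pics/m5.png",np.vstack([cv2.resize(c["image"][160:325,140:540,::-1],(720,297)),cv2.resize(s["image"][220:375,140:428,::-1],(558,300))[:,:720] if 0 else cv2.copyMakeBorder(cv2.resize(s["image"][220:375,140:428,::-1],(558,300)),0,0,0,162,0)]))
E
```

```text
clock: 6.62
tcp_pos: [0.5175, -0.0739, 0.0997]
orientation: [0.0, 0.707, 0.707, -0.0]
wrist_force: [-0.4, -0.2, -0.3]
finger_gap: 0.0453
clock: 6.95
tcp_pos: [0.5206, -0.0748, 0.2184]
orientation: [0.005, 0.707, 0.707, 0.002]
wrist_force: [1.4, -0.2, 0.4]
finger_gap: 0.0452
clock: 7.37
tcp_pos: [0.4307, 0.0747, 0.2111]
orientation: [-0.002, 0.705, 0.709, -0.0]
wrist_force: [-0.9, -0.0, -0.3]
finger_gap: 0.045
clock: 7.78
tcp_pos: [0.3496, 0.213, 0.2111]
orientation: [-0.001, 0.705, 0.71, -0.0]
wrist_force: [-0.6, -0.1, -0.3]
finger_gap: 0.0452
travel [0.024 0.071 2.029] yaw(y-axis) 0.004 turn 0.00367785075872451 j6 1.9089635076868117
```

View pics/m5.png

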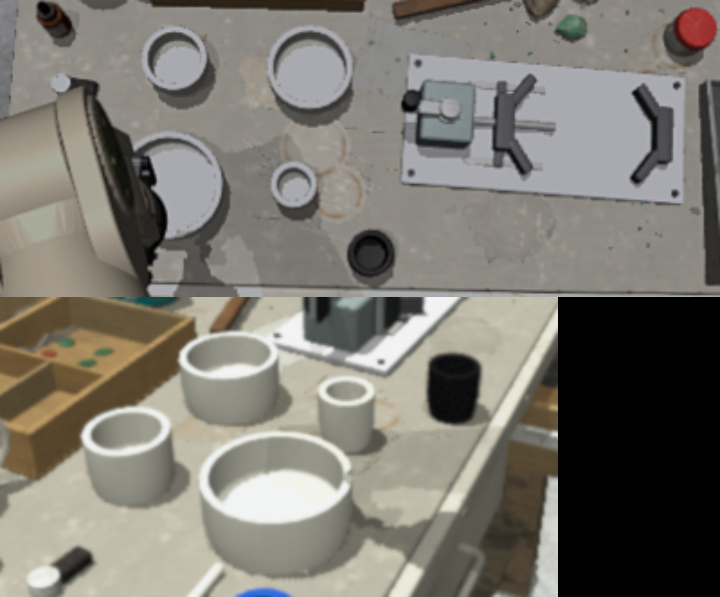

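The crank grip now points to +y and the jaw is open. The pots are undisturbed, and the fingers are over pot_a's near rim. Descending and pinching.

```bash
python3 -m crank '{"travel":[[0,0.1,1],[0,0.1,2],[0,0.1,3],[0,0.1,3.8],[0,0.1,4.3]],"turn":[0,0,0,0,0]}'
python3 -m crank '{"travel":[[0,0,0.05],[0,0,0.05],[0,0,0.05]],"turn":[0,0,0]}' 30
python3 -m crank '{"travel":[[0,0,0],[0,0,0],[0,0,0],[0,0,0],[0,0,0]],"turn":[0,0,0,0,0]}' 0 70
python3 -m crank '{"travel":[[0,0,-0.1],[0,0,-0.25],[0,0,-0.5],[0,0,-0.5]],"turn":[0,0,0,0]}'
python3 - <<'E'
from h import *
s=read_camera("side"); crop(s,"s6.png",200,220,440,400,2.5); print(get_state()["wrist_force"],get_state()["ft_torque"])
E
```

```text
clock: 8.3
tcp_pos: [0.3568, 0.2073, 0.0359]
orientation: [-0.001, 0.708, 0.706, -0.002]
wrist_force: [0.1, -0.2, 0.2]
finger_gap: 0.0446
clock: 8.55
tcp_pos: [0.3594, 0.2091, 0.0379]
orientation: [0.0, 0.708, 0.706, 0.0]
wrist_force: [0.6, 0.5, 0.7]
finger_gap: 0.0297
clock: 8.97
tcp_pos: [0.3602, 0.2101, 0.0387]
orientation: [0.001, 0.707, 0.707, 0.002]
wrist_force: [0.0, -0.2, 6.5]
finger_gap: 0.0074
clock: 9.3
tcp_pos: [0.3586, 0.2099, 0.0584]
orientation: [0.0, 0.707, 0.707, 0.001]
wrist_force: [0.2, -0.1, -2.1]
finger_gap: 0.0077
[ 0.57690935  0.29538736 -1.95800949] [0.02735863 0.13635878 0.0288847 ]
```

View pics/s6.png

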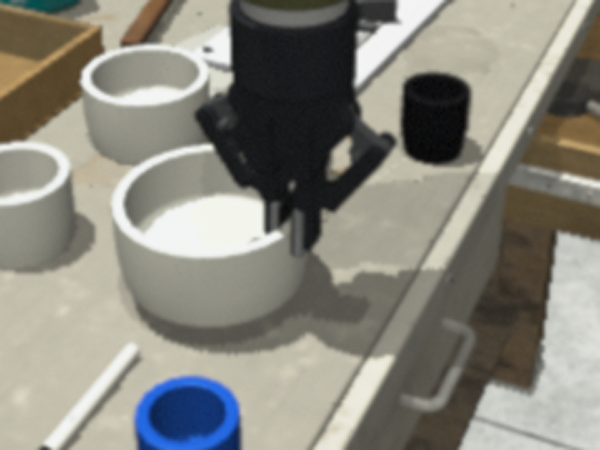

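Pot_a is held (gap 7.7 mm, 2 N) and just off the bench. Lifting it above crank height and carrying it over.

```bash
python3 -m crank '{"travel":[[0,0,-0.6],[0,0,-1.3],[0,0,-2.1],[0,0,-2.9],[0,0,-3.6]],"turn":[0,0,0,0,0]}'
python3 -m crank '{"travel":[[-0.5,0.08,0],[-1.4,0.22,0],[-2.4,0.38,0],[-3.4,0.53,0],[-4.4,0.69,0]],"turn":[0,0,0,0,0]}'
python3 -m crank '{"travel":[[-1,0.16,0],[-2,0.31,0],[-3,0.47,0],[-4,0.63,0],[-5,0.78,0]],"turn":[0,0,0,0,0]}'
python3 -m crank '{"travel":[[-1,0.16,0],[-2,0.31,0],[-3,0.47,0],[-3.7,0.6,0],[-4,0.64,0]],"turn":[0,0,0,0,0]}'
python3 -m crank '{"travel":[[0,0,0],[0,0,0]],"turn":[0,0]}'
python3 - <<'E'
from h import *
go([.443,-.326,.052],0)
s=read_camera("side");c=read_camera("top")
cv2.imwrite("pics/m7.png",np.hstack([cv2.resize(c["image"][170:290,350:530,::-1],(480,320)),cv2.resize(s["image"][120:280,270:430,::-1],(320,320))]))
E
```

```text
clock: 9.77
tcp_pos: [0.3576, 0.2095, 0.2023]
orientation: [-0.0, 0.707, 0.707, -0.0]
wrist_force: [0.7, 1.1, -2.7]
finger_gap: 0.0079
clock: 10.18
tcp_pos: [0.3849, 0.0323, 0.2005]
orientation: [-0.0, 0.707, 0.708, -0.0]
wrist_force: [0.3, 0.6, -2.1]
finger_gap: 0.0079
clock: 10.6
tcp_pos: [0.4162, -0.1683, 0.2004]
orientation: [-0.0, 0.707, 0.707, -0.0]
wrist_force: [1.2, 0.8, -1.8]
finger_gap: 0.0077
clock: 11.02
tcp_pos: [0.4426, -0.3306, 0.1997]
orientation: [0.0, 0.708, 0.706, -0.001]
wrist_force: [0.2, -0.5, -2.2]
finger_gap: 0.0078
clock: 11.18
tcp_pos: [0.4418, -0.326, 0.1998]
orientation: [-0.001, 0.707, 0.707, 0.0]
wrist_force: [-0.2, 0.7, -1.9]
finger_gap: 0.0078
travel [-0.008  0.038  3.695] yaw(y-axis) -0.001 turn -0.000931796894092729 j6 0.789662046615579
```

View pics/m7.png

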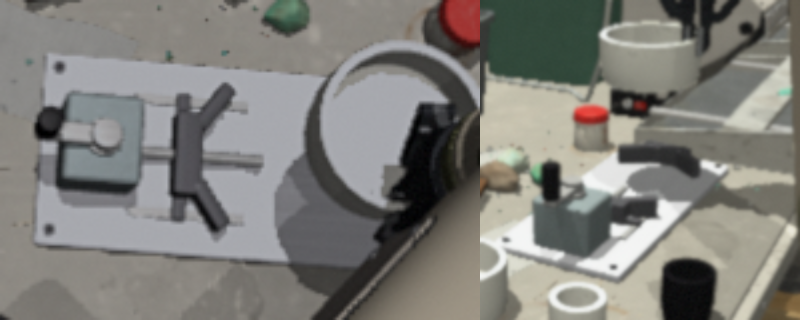

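```bash
python3 -m crank '{"travel":[[0.1,0.03,0.7],[0.1,0.03,1.4],[0.1,0.03,2.2],[0.1,0.03,2.9],[0.1,0.03,3.3]],"turn":[0,0,0,0,0]}'
python3 -m crank '{"travel":[[0,0,0.1],[0,0,0.2],[0,0,0.3],[0,0,0.36],[0,0,0.4]],"turn":[0,0,0,0,0]}'
python3 - <<'E'
from h import *
c=read_camera("top"); crop(c,"t8.png",350,170,530,290,4)
t=get_state()["tcp_pos"]; x0,y0,s=350,170,4
img=cv2.imread("pics/t8.png"); X=[t[0]+.062,t[1]+.001]; z=t[2]-.0387+.06
ring(c,img,X,.066,z,(0,0,255),x0,y0,s); ring(c,img,X,.058,z,(0,255,0),x0,y0,s); cv2.imwrite("pics/t8.png",img)
E
```

```text
clock: 11.7
tcp_pos: [0.4421, -0.3189, 0.0661]
orientation: [-0.002, 0.706, 0.708, -0.0]
wrist_force: [-0.3, 0.0, -2.3]
finger_gap: 0.0076
clock: 12.12
tcp_pos: [0.4444, -0.3228, 0.054]
orientation: [0.001, 0.707, 0.707, 0.0]
wrist_force: [-0.3, -0.7, -2.2]
finger_gap: 0.0078
```

View pics/t8.png

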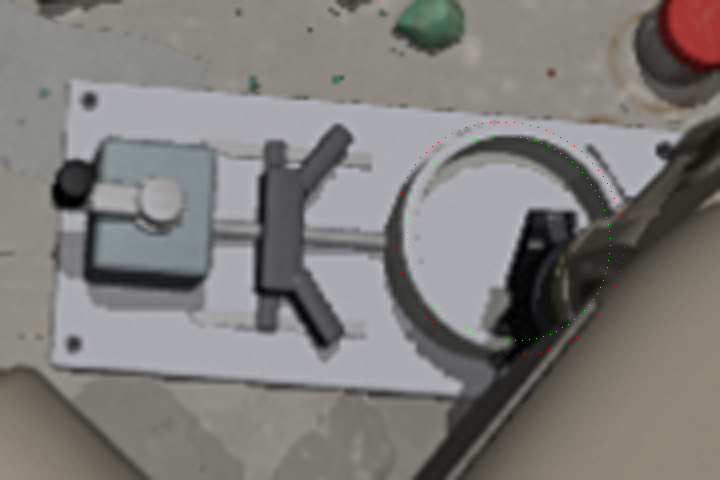

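The rim matches the predicted ring to about 1 px, clear of the V. Setting it down.

```bash
python3 -m crank '{"travel":[[-0.05,0,0.04],[-0.1,0,0.08],[-0.1,0,0.11],[-0.1,0,0.14],[-0.1,0,0.14]],"turn":[0,0,0,0,0]}'
python3 -m crank '{"travel":[[0,0,0],[0,0,0],[0,0,0],[0,0,0]],"turn":[0,0,0,0]}' 24
```

```text
clock: 12.58
tcp_pos: [0.4443, -0.3255, 0.0506]
orientation: [0.001, 0.707, 0.708, 0.001]
wrist_force: [-5.2, 10.7, 22.2]
finger_gap: 0.0079
clock: 12.92
tcp_pos: [0.4439, -0.327, 0.0474]
orientation: [0.0, 0.707, 0.707, -0.0]
wrist_force: [-0.4, 0.1, -0.6]
finger_gap: 0.0242
```

```bash
python3 -m crank '{"travel":[[0,0,-0.7],[0,0,-1.6],[0,0,-2.6],[0,0,-3.6],[0,0,-4]],"turn":[0,0,0,0,0]}'
python3 -m crank '{"travel":[[1,0.2,0],[2,0.4,0],[3,0.6,0],[4,0.78,0],[5,0.97,0]],"turn":[0,0,0,0,0]}'
python3 -m crank '{"travel":[[1,0.2,0],[2,0.4,0],[3,0.6,0],[4,0.8,0],[4.3,0.83,0]],"turn":[0,0,0,0,0]}'
python3 -m crank '{"travel":[[0,0,0],[0,0,0]],"turn":[0,0]}' 30
python3 - <<'E'
from h import *
c=read_camera("top"); s=read_camera("side"); x0,y0,k=290,160,3
go([.5167,.0455,.15],0)
img=cv2.resize(c["image"][y0:290,x0:540,::-1],None,fx=k,fy=k,interpolation=cv2.INTER_CUBIC)
X=[.507,-.326]
ring(c,img,X,.066,.072,(0,0,255),x0,y0,k); ring(c,img,X,.058,.072,(0,255,0),x0,y0,k)
im2=cv2.resize(s["image"][130:290,180:420,::-1],(300,200),interpolation=cv2.INTER_CUBIC)
img=np.vstack([img,cv2.copyMakeBorder(im2,0,0,0,img.shape[1]-300,0)])
cv2.imwrite("pics/m9.png",img)
E
```

```text
clock: 13.33
tcp_pos: [0.4452, -0.3282, 0.2129]
orientation: [0.004, 0.707, 0.707, -0.0]
wrist_force: [0.7, 0.2, -0.5]
finger_gap: 0.0241
clock: 13.75
tcp_pos: [0.4825, -0.125, 0.2072]
orientation: [0.0, 0.708, 0.707, 0.0]
wrist_force: [-0.1, 0.7, -0.4]
finger_gap: 0.024
clock: 14.17
tcp_pos: [0.5163, 0.0501, 0.2071]
orientation: [-0.0, 0.706, 0.709, 0.001]
wrist_force: [-0.2, 0.8, 0.6]
finger_gap: 0.024
clock: 14.33
tcp_pos: [0.5156, 0.0459, 0.2069]
orientation: [0.0, 0.706, 0.708, -0.0]
wrist_force: [0.1, -0.9, -0.1]
finger_gap: 0.0301
travel [0.026 0.029 1.427] yaw(y-axis) -0.001 turn -0.0011443304397413812 j6 1.5032153251067486
```

View pics/m9.png

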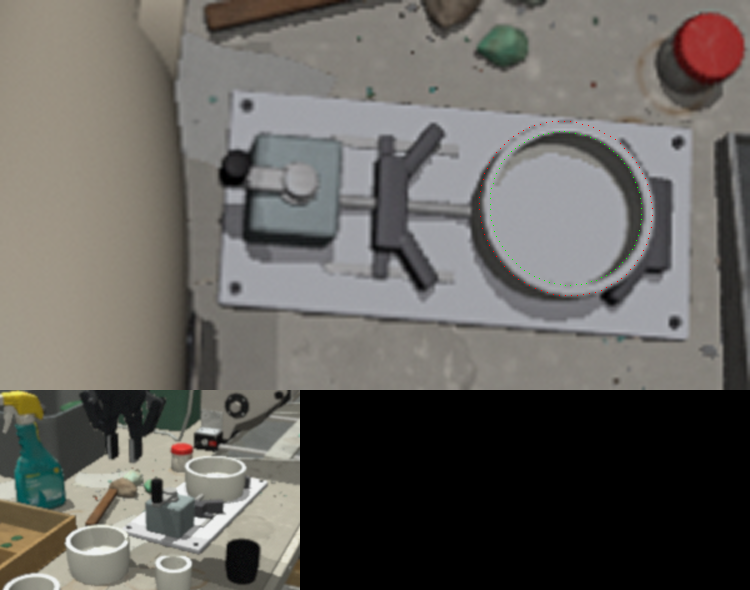

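Pot_a stands at (0.507, -0.326) against the V, and the ring overlay fits. In the side view b and d look unmoved. Now pot_b.

```bash
python3 -m crank '{"travel":[[0.02,0.02,0.9],[0.02,0.02,1.8],[0.02,0.02,2.7],[0.02,0.02,3.5],[0.02,0.02,4.05]],"turn":[0,0,0,0,0]}'
python3 -m crank '{"travel":[[0,0,0],[0,0,0]],"turn":[0,0]}'
python3 -m crank '{"travel":[[0,0,0],[0,0,0],[0,0,0],[0,0,0]],"turn":[0,0,0,0]}' 0 70
python3 -m crank '{"travel":[[0,0,-0.15],[0,0,-0.4],[0,0,-0.7],[0,0,-0.7],[0,0,-0.7]],"turn":[0,0,0,0,0]}'
python3 - <<'E'
from h import *
s=read_camera("side"); x0,y0,k=200,200,5
t=get_state()["tcp_pos"]; print(get_state()["wrist_force"],get_state()["ft_torque"])
img=cv2.resize(s["image"][y0:310,x0:340,::-1],None,fx=k,fy=k,interpolation=cv2.INTER_CUBIC)
X=[t[0]+.0495,t[1]]
ring(s,img,X,.0535,t[2]+.015,(0,0,255),x0,y0,k); ring(s,img,X,.0455,t[2]+.015,(0,255,0),x0,y0,k);cv2.imwrite("pics/s10.png",img)
E
```

```text
clock: 14.85
tcp_pos: [0.5146, 0.0445, 0.0424]
orientation: [-0.001, 0.708, 0.706, -0.001]
wrist_force: [0.0, 0.5, 0.7]
finger_gap: 0.0301
clock: 15.02
tcp_pos: [0.5154, 0.0449, 0.0446]
orientation: [-0.001, 0.708, 0.706, -0.001]
wrist_force: [0.1, 0.6, 0.5]
finger_gap: 0.0301
clock: 15.35
tcp_pos: [0.5183, 0.0458, 0.0474]
orientation: [0.002, 0.707, 0.707, 0.001]
wrist_force: [-0.3, -2.0, 6.3]
finger_gap: 0.0072
clock: 15.77
tcp_pos: [0.517, 0.0466, 0.0742]
orientation: [0.001, 0.707, 0.707, 0.001]
wrist_force: [0.1, 0.4, -2.3]
finger_gap: 0.0074
[-0.53876268  0.50191373 -2.24171263] [-0.02089722  0.05101313 -0.01761871]
```

View pics/s10.png

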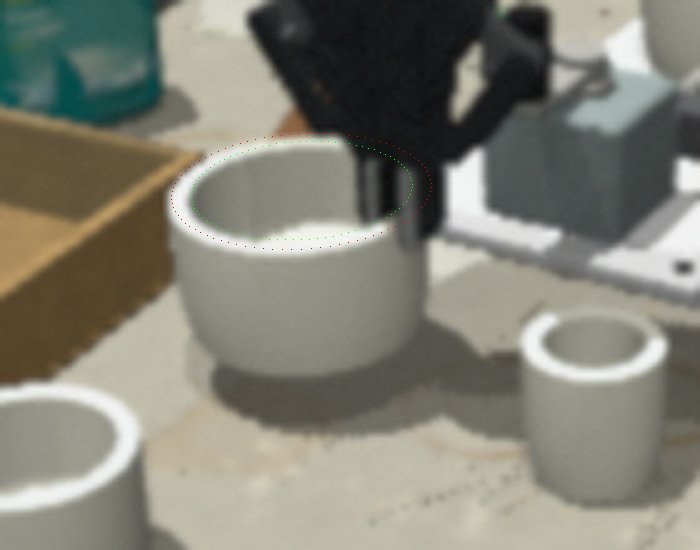

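Pot_b is held level, with the rim matching the predicted ring. Lifting and carrying it over pot_a.

```bash
python3 -m crank '{"travel":[[0,0,-0.6],[0,0,-1.3],[0,0,-2.1],[0,0,-2.8],[0,0,-3.2]],"turn":[0,0,0,0,0]}'
python3 -m crank '{"travel":[[-0.6,-0.1,0],[-1.5,-0.24,0],[-2.5,-0.4,0],[-3.5,-0.56,0],[-4.5,-0.72,0]],"turn":[0,0,0,0,0]}'
python3 -m crank '{"travel":[[-1,-0.16,0],[-2,-0.32,0],[-3,-0.48,0],[-4,-0.64,0],[-4.7,-0.77,0]],"turn":[0,0,0,0,0]}'
python3 -m crank '{"travel":[[-0.1,0,0],[-0.1,0,0],[-0.1,0,0]],"turn":[0,0,0]}'
python3 - <<'E'
from h import *
go([.4575,-.326,.12],0)
c=read_camera("top"); x0,y0,k=350,150,4
t=get_state()["tcp_pos"]
img=cv2.resize(c["image"][y0:290,x0:540,::-1],None,fx=k,fy=k,interpolation=cv2.INTER_CUBIC)
X=[t[0]+.0495,t[1]]
ring(c,img,X,.0535,t[2]+.013,(0,0,255),x0,y0,k); ring(c,img,[.507,-.326],.058,.072,(0,255,0),x0,y0,k);cv2.imwrite("pics/t11.png",img)
E
```

```text
clock: 16.23
tcp_pos: [0.5172, 0.0465, 0.2039]
orientation: [0.001, 0.707, 0.707, 0.001]
wrist_force: [1.1, -0.3, -2.1]
finger_gap: 0.0076
clock: 16.65
tcp_pos: [0.4866, -0.1346, 0.2006]
orientation: [-0.001, 0.707, 0.708, -0.0]
wrist_force: [1.0, -0.1, -1.7]
finger_gap: 0.007
clock: 17.07
tcp_pos: [0.4557, -0.3247, 0.2003]
orientation: [-0.0, 0.708, 0.706, -0.0]
wrist_force: [0.7, -1.1, -0.6]
finger_gap: 0.0077
clock: 17.32
tcp_pos: [0.4563, -0.3249, 0.2003]
orientation: [-0.001, 0.707, 0.707, 0.0]
wrist_force: [0.1, 0.9, -1.6]
finger_gap: 0.0077
travel [-0.032  0.033  2.008] yaw(y-axis) -0.001 turn -0.0005822996293318727 j6 0.8091151568452852
```

View pics/t11.png

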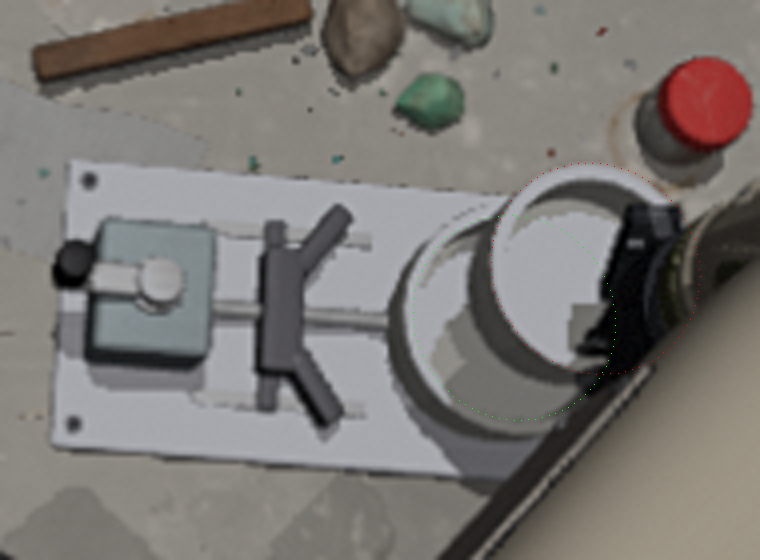

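Pot_b lines up over pot_a. Lowering.

```bash
python3 -m crank '{"travel":[[-0.03,0.03,0.5],[-0.03,0.03,1],[-0.03,0.03,1.5],[-0.03,0.03,2],[-0.03,0.03,2.15]],"turn":[0,0,0,0,0]}'
python3 -m crank '{"travel":[[0,0,0.15],[0,0,0.3],[0,0,0.45],[0,0,0.6],[0,0,0.6]],"turn":[0,0,0,0,0]}'
python3 -m crank '{"travel":[[0,0,0.07],[0,0,0.14],[0,0,0.2],[0,0,0.24],[0,0,0.26]],"turn":[0,0,0,0,0]}'
```

```text
clock: 17.78
tcp_pos: [0.4569, -0.3233, 0.1123]
orientation: [-0.003, 0.706, 0.708, 0.0]
wrist_force: [-1.0, 1.2, -2.4]
finger_gap: 0.0076
clock: 18.2
tcp_pos: [0.4578, -0.3265, 0.0906]
orientation: [-0.0, 0.707, 0.707, -0.0]
wrist_force: [-0.9, 0.9, -2.2]
finger_gap: 0.0073
clock: 18.62
tcp_pos: [0.4579, -0.3268, 0.0807]
orientation: [-0.0, 0.707, 0.707, -0.0]
wrist_force: [0.4, 0.4, -1.7]
finger_gap: 0.0075
```

```bash
python3 -m crank '{"travel":[[0,0,0.04],[0,0,0.06],[0,0,0.06]],"turn":[0,0,0]}'
python3 -m crank '{"travel":[[0,0,0],[0,0,0],[0,0,0],[0,0,0]],"turn":[0,0,0,0]}' 24
python3 -m crank '{"travel":[[0,0,-0.6],[0,0,-1.4],[0,0,-2.3],[0,0,-3.1],[0,0,-3.1]],"turn":[0,0,0,0,0]}'
python3 -m crank '{"travel":[[1,0.15,0],[2,0.3,0],[3,0.45,0],[4,0.6,0],[5,0.73,0]],"turn":[0,0,0,0,0]}'
python3 - <<'E'
from h import *
go([.5359,.2124,.2],0)
s=read_camera("side");c=read_camera("top")
a=cv2.imread("pics/side0.png")[:,:,::-1].astype(int);b=s["image"].astype(int)
for n,x0,y0,x1,y1 in(("c",175,265,240,335),("d",295,255,340,305)):
    print(n,abs(a-b)[y0:y1,x0:x1].mean())
a=cv2.imread("pics/top0.png")[:,:,::-1].astype(int);b=c["image"].astype(int)
for n,x0,y0,x1,y1 in(("c",210,165,265,220),("d",285,243,322,285)):
    print(n,abs(a-b)[y0:y1,x0:x1].mean())
# nest: check a,b
X=p2w
E
```

```text
clock: 18.87
tcp_pos: [0.4581, -0.3269, 0.0794]
orientation: [0.0, 0.707, 0.707, -0.0]
wrist_force: [-1.5, 0.7, 4.0]
finger_gap: 0.0075
clock: 19.2
tcp_pos: [0.4582, -0.3269, 0.0785]
orientation: [0.0, 0.707, 0.707, 0.0]
wrist_force: [-0.5, 0.3, 0.1]
finger_gap: 0.0242
clock: 19.62
tcp_pos: [0.4607, -0.3292, 0.2096]
orientation: [0.006, 0.707, 0.707, 0.0]
wrist_force: [2.4, -1.0, 1.2]
finger_gap: 0.0239
clock: 20.03
tcp_pos: [0.4873, -0.1252, 0.2023]
orientation: [0.0, 0.707, 0.707, 0.0]
wrist_force: [1.7, 0.8, 0.2]
finger_gap: 0.024
travel [8.441 1.208 0.058] yaw(y-axis) -0.001 turn -0.0008238524105834699 j6 1.1604291980318218
c 10.312893772893773
d 14.354074074074074
c 6.269752066115703
d 6.481123981123981
```

Run:
```python
from h import *
s=read_camera("side");c=read_camera("top")
for cam,f,L in((s,"side0",(("c",175,265,240,335),("d",297,255,340,305),("blue",250,365,305,430))),(c,"top0",(("c",210,165,265,220),("d",285,243,322,285),("blue",147,275,187,312)))):
    a=cv2.imread(f"pics/{f}.png",0).astype(np.float32);b=cv2.cvtColor(cam["image"],cv2.COLOR_RGB2GRAY).astype(np.float32)
    for n,x0,y0,x1,y1 in L:
        m=12;r=cv2.matchTemplate(b[y0-m:y1+m,x0-m:x1+m],a[y0:y1,x0:x1],cv2.TM_CCOEFF_NORMED);_,v,_,p=cv2.minMaxLoc(r);print(f,n,v,p[0]-m,p[1]-m)
cv2.imwrite("pics/top12.png",c["image"][:,:,::-1])
```

```text
side0 c 0.9883094429969788 0 0
side0 d 0.8590700626373291 0 0
side0 blue 0.9985033273696899 0 0
top0 c 0.999514102935791 0 0
top0 d 0.999401330947876 0 0
top0 blue 0.9995291233062744 0 0
```

Pots c and d haven't moved (top-view match 0.999, no shift). On to pot_c.

```bash
python3 -m crank '{"travel":[[1,0.15,0],[2,0.3,0],[3,0.45,0],[4,0.6,0],[5,0.7,0]],"turn":[0,0,0,0,0]}'
python3 -m crank '{"travel":[[1,0.15,0],[2,0.3,0],[3,0.45,0],[3.45,0.5,0],[3.45,0.5,0]],"turn":[0,0,0,0,0]}'
python3 -m crank '{"travel":[[0,0,0],[0,0,0]],"turn":[0,0]}' 28
python3 - <<'E'
from h import *
go([.5359,.2124,.0445],0)
s=read_camera("side")
a=cv2.imread("pics/side0.png",0).astype(np.float32);b=cv2.cvtColor(s["image"],cv2.COLOR_RGB2GRAY).astype(np.float32)
x0,y0,x1,y1=175,265,240,335;m=12;r=cv2.matchTemplate(b[y0-m:y1+m,x0-m:x1+m],a[y0:y1,x0:x1],cv2.TM_CCOEFF_NORMED);_,v,_,p=cv2.minMaxLoc(r);print(v,p[0]-m,p[1]-m)
E
```

```text
clock: 20.65
tcp_pos: [0.5163, 0.073, 0.2024]
orientation: [0.001, 0.708, 0.706, 0.0]
wrist_force: [0.6, -0.1, 0.3]
finger_gap: 0.024
clock: 21.07
tcp_pos: [0.5366, 0.2135, 0.2018]
orientation: [-0.0, 0.706, 0.708, 0.0]
wrist_force: [0.2, -0.0, 0.7]
finger_gap: 0.0238
clock: 21.23
tcp_pos: [0.5357, 0.2096, 0.202]
orientation: [0.0, 0.708, 0.706, -0.001]
wrist_force: [-0.4, 0.7, 0.1]
finger_gap: 0.028
travel [0.074 0.007 3.938] yaw(y-axis) -0.002 turn -0.0018101889531818571 j6 1.8063857892074517
0.9726387858390808 0 0
```

```bash
python3 -m crank '{"travel":[[0.07,0,0.9],[0.07,0,1.8],[0.07,0,2.7],[0.07,0,3.5],[0.07,0,3.93]],"turn":[0,0,0,0,0]}'
python3 -m crank '{"travel":[[0,0,0],[0,0,0]],"turn":[0,0]}'
python3 -m crank '{"travel":[[0,0,0],[0,0,0],[0,0,0],[0,0,0]],"turn":[0,0,0,0]}' 0 70
python3 -m crank '{"travel":[[0,0,-0.15],[0,0,-0.4],[0,0,-0.7],[0,0,-0.7],[0,0,-0.7]],"turn":[0,0,0,0,0]}'
python3 -m crank '{"travel":[[0,0,-0.6],[0,0,-1.3],[0,0,-2.1],[0,0,-2.8],[0,0,-3.2]],"turn":[0,0,0,0,0]}'
```

```text
clock: 21.7
tcp_pos: [0.5333, 0.2114, 0.0417]
orientation: [-0.001, 0.708, 0.706, -0.002]
wrist_force: [0.3, 0.2, -0.4]
finger_gap: 0.0276
clock: 21.87
tcp_pos: [0.5348, 0.2123, 0.0448]
orientation: [-0.0, 0.708, 0.706, -0.001]
wrist_force: [-0.9, 0.5, 0.4]
finger_gap: 0.028
clock: 22.2
tcp_pos: [0.537, 0.2139, 0.0474]
orientation: [0.001, 0.707, 0.707, 0.001]
wrist_force: [0.2, -2.2, 7.1]
finger_gap: 0.0063
clock: 22.62
tcp_pos: [0.5359, 0.2144, 0.0744]
orientation: [0.0, 0.707, 0.707, 0.001]
wrist_force: [-0.8, -0.1, -0.7]
finger_gap: 0.0062
clock: 23.03
tcp_pos: [0.536, 0.2144, 0.2042]
orientation: [0.001, 0.707, 0.707, 0.001]
wrist_force: [-0.5, 0.8, -0.4]
finger_gap: 0.0066
```

Run:
```python
from h import *
s=read_camera("side");c=read_camera("top"); x0,y0,k=130,130,4
t=get_state()["tcp_pos"];print(get_state()["wrist_force"])
img=cv2.resize(s["image"][y0:270,x0:230,::-1],None,fx=k,fy=k,interpolation=cv2.INTER_CUBIC)
X=[t[0]+.037,t[1]]
ring(s,img,X,.041,t[2]+.013,(0,0,255),x0,y0,k)
im=cv2.resize(c["image"][170:280,420:530,::-1],None,fx=3.5,fy=3.5,interpolation=cv2.INTER_CUBIC)
ring(c,im,[.507,-.326],.0535,.092,(0,0,255),420,170,3.5);ring(c,im,[.507,-.326],.066,.072,(0,255,0),420,170,3.5)
im=cv2.copyMakeBorder(im,0,img.shape[0]-im.shape[0],0,0,0)
cv2.imwrite("pics/m13.png",np.hstack([img,im]))
```

```text
[ 0.0467712   0.17874866 -0.34244606]
```

View pics/m13.png

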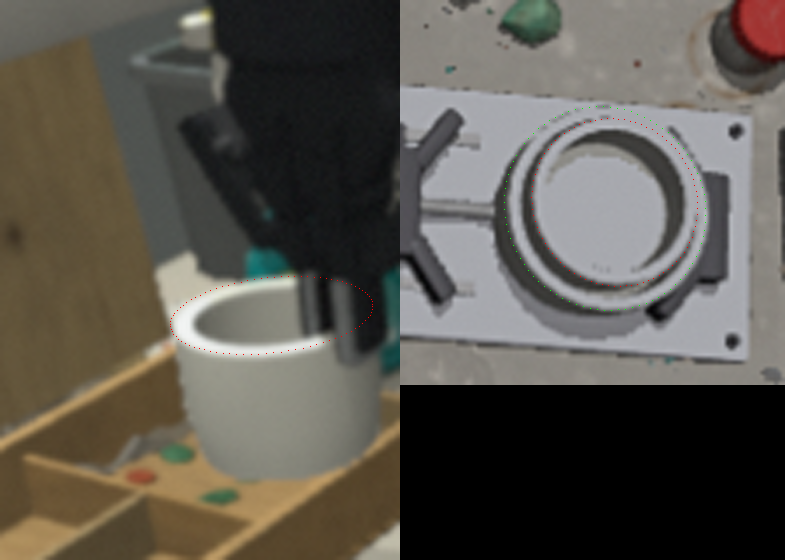

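Pot_c is held upright, and pot_b sits concentric in pot_a at the rim height expected. Carrying c over.

```bash
python3 -m crank '{"travel":[[-0.5,-0.06,0],[-1.4,-0.17,0],[-2.4,-0.29,0],[-3.4,-0.41,0],[-4.4,-0.54,0]],"turn":[0,0,0,0,0]}'
python3 -m crank '{"travel":[[-1,-0.12,0],[-2,-0.24,0],[-3,-0.36,0],[-4,-0.48,0],[-5,-0.61,0]],"turn":[0,0,0,0,0]}'
python3 -m crank '{"travel":[[-1,-0.12,0],[-2,-0.24,0],[-3,-0.36,0],[-3.8,-0.46,0],[-4.1,-0.5,0]],"turn":[0,0,0,0,0]}'
python3 -m crank '{"travel":[[0,0,0],[0,0,0]],"turn":[0,0]}'
python3 - <<'E'
from h import *
go([.470,-.326,.12],0)
s=get_state();print(s["wrist_force"])
c=read_camera("top"); x0,y0,k=400,140,4
t=s["tcp_pos"]
img=cv2.resize(c["image"][y0:290,x0:540,::-1],None,fx=k,fy=k,interpolation=cv2.INTER_CUBIC)
ring(c,img,[t[0]+.037,t[1]],.041,t[2]+.013,(0,0,255),x0,y0,k); ring(c,img,[.507,-.326],.0455,.092,(0,255,0),x0,y0,k);cv2.imwrite("pics/t14.png",img)
E
```

```text
clock: 23.55
tcp_pos: [0.512, 0.0369, 0.199]
orientation: [-0.001, 0.707, 0.708, -0.001]
wrist_force: [2.1, -0.7, -1.3]
finger_gap: 0.0061
clock: 23.97
tcp_pos: [0.4877, -0.1633, 0.1992]
orientation: [-0.001, 0.707, 0.707, -0.0]
wrist_force: [0.9, 0.7, -0.4]
finger_gap: 0.0062
clock: 24.38
tcp_pos: [0.4677, -0.3299, 0.1987]
orientation: [-0.001, 0.709, 0.706, -0.001]
wrist_force: [0.2, 0.8, -0.3]
finger_gap: 0.0061
clock: 24.55
tcp_pos: [0.4683, -0.3254, 0.1993]
orientation: [-0.002, 0.708, 0.707, 0.0]
wrist_force: [-0.0, 0.3, -1.2]
finger_gap: 0.0061
travel [-0.02   0.047  1.983] yaw(y-axis) -0.001 turn -0.0013744428671480513 j6 0.8238456034229164
[-0.00474192  0.32235103 -1.16018634]
```

View pics/t14.png

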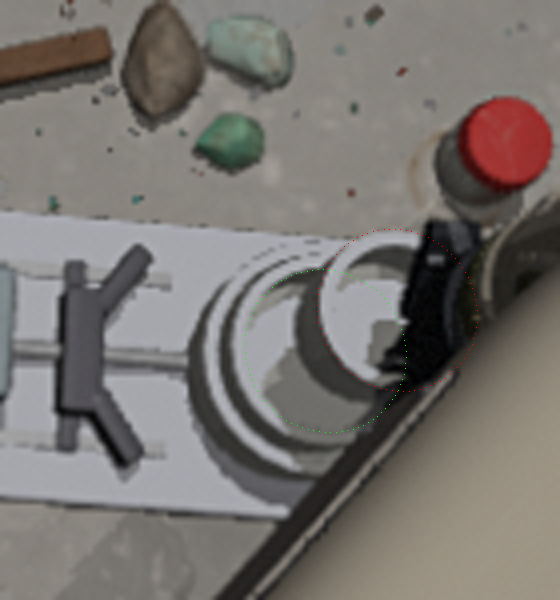

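```bash
python3 -m crank '{"travel":[[-0.02,0.05,0.4],[-0.02,0.05,0.8],[-0.02,0.05,1.2],[-0.02,0.05,1.55],[-0.02,0.05,1.6]],"turn":[0,0,0,0,0]}'
python3 -m crank '{"travel":[[0,0,0.15],[0,0,0.3],[0,0,0.45],[0,0,0.6],[0,0,0.6]],"turn":[0,0,0,0,0]}'
python3 -m crank '{"travel":[[0,0,0.07],[0,0,0.14],[0,0,0.2],[0,0,0.25],[0,0,0.28]],"turn":[0,0,0,0,0]}'
```

```text
clock: 25.02
tcp_pos: [0.4702, -0.3233, 0.1344]
orientation: [-0.003, 0.706, 0.708, 0.0]
wrist_force: [-1.3, 0.1, -1.2]
finger_gap: 0.0065
clock: 25.43
tcp_pos: [0.4708, -0.3263, 0.1122]
orientation: [-0.001, 0.707, 0.707, -0.0]
wrist_force: [-0.1, 0.1, -0.6]
finger_gap: 0.0059
clock: 25.85
tcp_pos: [0.4711, -0.3268, 0.1018]
orientation: [-0.0, 0.707, 0.707, -0.0]
wrist_force: [-0.3, -0.5, -1.7]
finger_gap: 0.0065
```

```bash
python3 -m crank '{"travel":[[0,0,0.04],[0,0,0.08],[0,0,0.08]],"turn":[0,0,0]}'
python3 -m crank '{"travel":[[0,0,0],[0,0,0],[0,0,0],[0,0,0]],"turn":[0,0,0,0]}' 20
python3 -m crank '{"travel":[[0,0,-0.6],[0,0,-1.3],[0,0,-2.1],[0,0,-2.6],[0,0,-2.6]],"turn":[0,0,0,0,0]}'
python3 -m crank '{"travel":[[1,-0.2,0],[2,-0.4,0],[3,-0.6,0],[4,-0.8,0],[4.8,-0.95,0]],"turn":[0,0,0,0,0]}'
python3 -m crank '{"travel":[[1,-0.2,0],[2,-0.4,0],[3,-0.6,0],[4,-0.8,0],[4.9,-0.95,0]],"turn":[0,0,0,0,0]}'
python3 -m crank '{"travel":[[0,0,0],[0,0,0]],"turn":[0,0]}'
python3 - <<'E'
from h import *
go([.3952,.0612,.0445],0)
s=read_camera("side");c=read_camera("top")
for cam,f,L in((s,"side0",(("d",297,255,340,305),("d2",305,262,334,300),("blue",250,365,305,430))),(c,"top0",(("d",285,243,322,285),))):
    a=cv2.imread(f"pics/{f}.png",0).astype(np.float32);b=cv2.cvtColor(cam["image"],cv2.COLOR_RGB2GRAY).astype(np.float32)
    for n,x0,y0,x1,y1 in L:
        m=12;r=cv2.matchTemplate(b[y0-m:y1+m,x0-m:x1+m],a[y0:y1,x0:x1],cv2.TM_CCOEFF_NORMED);_,v,_,p=cv2.minMaxLoc(r);print(f,n,v,p[0]-m,p[1]-m)
k=4
img=cv2.resize(s["image"][190:310,280:380,::-1],None,fx=k,fy=k,interpolation=cv2.INTER_CUBIC)
ring(s,img,[.4197,.0612],.0285,.06,(0,0,255),280,190,k)
im=cv2.resize(c["image"][170:280,425:525,::-1],None,fx=k,fy=k,interpolation=cv2.INTER_CUBIC)
ring(c,im,[.507,-.326],.0455,.092,(0,255,0),425,170,k);ring(c,im,[.507,-.326],.041,.112,(0,0,255),425,170,k)
im=cv2.copyMakeBorder(im,0,img.shape[0]-im.shape[0],0,0,0)
cv2.imwrite("pics/m15.png",np.hstack([img,im]))
E
```

```text
clock: 26.1
tcp_pos: [0.4712, -0.3269, 0.0995]
orientation: [0.0, 0.707, 0.707, -0.0]
wrist_force: [-0.7, -0.4, 1.8]
finger_gap: 0.0061
clock: 26.43
tcp_pos: [0.4713, -0.3268, 0.0989]
orientation: [0.0, 0.707, 0.707, 0.0]
wrist_force: [0.8, 0.3, 0.2]
finger_gap: 0.0197
clock: 26.85
tcp_pos: [0.4733, -0.3286, 0.2081]
orientation: [0.004, 0.707, 0.707, 0.0]
wrist_force: [0.1, 0.3, -0.2]
finger_gap: 0.0199
clock: 27.27
tcp_pos: [0.4316, -0.1322, 0.202]
orientation: [-0.001, 0.707, 0.707, -0.0]
wrist_force: [0.4, 0.6, -0.6]
finger_gap: 0.0201
clock: 27.68
tcp_pos: [0.3938, 0.0632, 0.2024]
orientation: [-0.0, 0.707, 0.707, -0.0]
wrist_force: [1.0, 1.0, -0.1]
finger_gap: 0.02
clock: 27.85
tcp_pos: [0.3944, 0.0631, 0.2024]
orientation: [-0.0, 0.705, 0.709, -0.0]
wrist_force: [-0.2, -0.1, -0.2]
finger_gap: 0.0199
travel [-0.048  0.022  3.948] yaw(y-axis) 0.005 turn 0.005207626976257096 j6 1.522848732400808
side0 d 0.8022047281265259 0 0
side0 d2 0.8676369190216064 0 0
side0 blue 0.9984801411628723 0 0
top0 d 0.17464730143547058 12 8
```

View pics/m15.png

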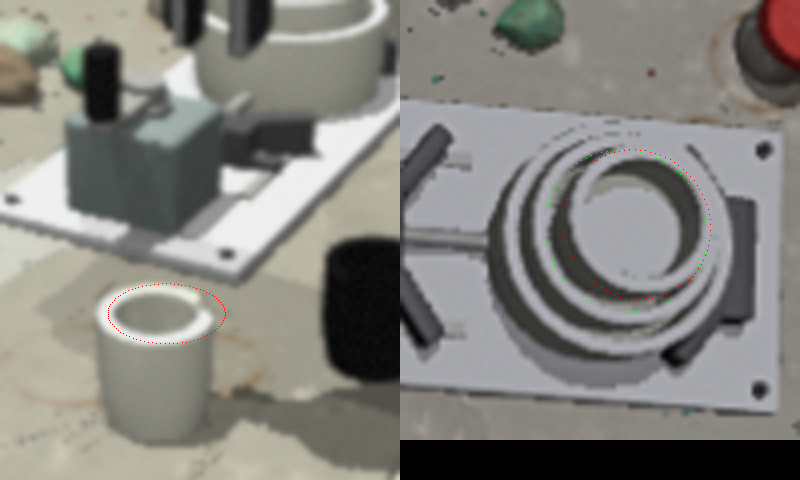

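Pot_d's rim in the side view sits about 2.5 px left of my prediction. The template match shows no shift since the start, so the cause is calibration or reading error rather than a knock. I'll correct to about (0.422, 0.0625), well inside the 20 mm opening. C sits nested in b.

```bash
python3 -m crank '{"travel":[[0,0.08,0.9],[0,0.08,1.8],[0,0.08,2.7],[0,0.08,3.0],[0,0.08,3.2]],"turn":[0,0,0,0,0]}'
python3 -m crank '{"travel":[[0,0,0.25],[0,0,0.5],[0,0,0.73],[0,0,0.73],[0,0,0.73]],"turn":[0,0,0,0,0]}'
python3 -m crank '{"travel":[[0,0,0],[0,0,0],[0,0,0],[0,0,0]],"turn":[0,0,0,0]}' 0 70
python3 -m crank '{"travel":[[0,0,-0.15],[0,0,-0.4],[0,0,-0.7],[0,0,-0.7],[0,0,-0.7]],"turn":[0,0,0,0,0]}'
python3 - <<'E'
from h import *
s=read_camera("side"); k=5
t=get_state()["tcp_pos"]
# rim outline: white blob in side image -> bounding of bright pixels
g=cv2.cvtColor(s["image"],cv2.COLOR_RGB2GRAY)[235:315,285:350]
m=(g>205).astype(np.uint8); n,l,st,ce=cv2.connectedComponentsWithStats(m)
for i in range(1,n):
    if st[i][4]>20: print(st[i],ce[i]+[285,235])
X=[t[0]+.0245,t[1],t[2]+.013]
P=np.array([w2p(s,[X[0]+.0285*np.cos(a),X[1]+.0285*np.sin(a),X[2]]) for a in np.linspace(0,6.28,60)]); print(P.min(0)-[285,235],P.max(0)-[285,235])
E
```

```text
clock: 28.37
tcp_pos: [0.3967, 0.0597, 0.0723]
orientation: [-0.002, 0.708, 0.706, -0.002]
wrist_force: [0.5, 0.8, 1.3]
finger_gap: 0.0204
clock: 28.78
tcp_pos: [0.399, 0.0603, 0.0459]
orientation: [0.0, 0.708, 0.706, -0.0]
wrist_force: [0.9, 0.3, 0.2]
finger_gap: 0.02
clock: 29.12
tcp_pos: [0.3993, 0.0609, 0.0465]
orientation: [0.001, 0.707, 0.707, 0.0]
wrist_force: [-0.9, -0.6, 5.2]
finger_gap: 0.0081
clock: 29.53
tcp_pos: [0.3989, 0.0614, 0.0742]
orientation: [0.001, 0.707, 0.707, 0.001]
wrist_force: [-0.1, -0.8, -1.4]
finger_gap: 0.0083
[  0   0  27  15 171] [294.26900585 241.79532164]
[ 0 14  7  6 32] [287.625 251.375]
[21 17 21 11 61] [313.36065574 258.52459016]
[19.8459464  13.45208695] [49.55492377 27.88261136]
```

Pot_d is held, and its rim is where predicted. Lifting and carrying it.

```bash
python3 -m crank '{"travel":[[0,0,-0.6],[0,0,-1.3],[0,0,-2.1],[0,0,-2.8],[0,0,-3.25]],"turn":[0,0,0,0,0]}'
python3 -m crank '{"travel":[[-0.6,0.13,0],[-1.5,0.32,0],[-2.5,0.54,0],[-3.5,0.76,0],[-4.5,0.97,0]],"turn":[0,0,0,0,0]}'
python3 -m crank '{"travel":[[-1,0.22,0],[-2,0.43,0],[-3,0.65,0],[-4,0.87,0],[-4.7,1.02,0]],"turn":[0,0,0,0,0]}'
python3 -m crank '{"travel":[[-0.5,0.11,0],[-0.5,0.11,0],[-0.5,0.11,0],[-0.5,0.11,0]],"turn":[0,0,0,0]}'
python3 - <<'E'
from h import *
go([.483,-.3265,.1185],0)
c=read_camera("top"); x0,y0,k=420,140,5
t=get_state()["tcp_pos"]
img=cv2.resize(c["image"][y0:260,x0:540,::-1],None,fx=k,fy=k,interpolation=cv2.INTER_CUBIC)
ring(c,img,[t[0]+.0245,t[1]],.0285,t[2]+.013,(0,0,255),x0,y0,k); ring(c,img,[.507,-.326],.033,.112,(0,255,0),x0,y0,k);cv2.imwrite("pics/t16.png",img)
E
```

```text
clock: 30.0
tcp_pos: [0.3989, 0.0613, 0.2056]
orientation: [0.001, 0.707, 0.707, 0.001]
wrist_force: [1.2, -0.1, -0.5]
finger_gap: 0.0082
clock: 30.42
tcp_pos: [0.4369, -0.1202, 0.2029]
orientation: [-0.0, 0.707, 0.707, -0.0]
wrist_force: [1.0, 0.2, -0.4]
finger_gap: 0.0081
clock: 30.83
tcp_pos: [0.4781, -0.3101, 0.2022]
orientation: [-0.0, 0.708, 0.706, -0.0]
wrist_force: [1.4, 1.0, 0.0]
finger_gap: 0.0078
clock: 31.17
tcp_pos: [0.4818, -0.3259, 0.2026]
orientation: [-0.001, 0.707, 0.707, 0.0]
wrist_force: [-0.8, 1.2, -1.0]
finger_gap: 0.0081
travel [-0.02   0.033  2.102] yaw(y-axis) 0.0 turn 2.3560820641144176e-06 j6 0.8380362734118965
```

```bash
python3 -m crank '{"travel":[[-0.02,0.03,0.4],[-0.02,0.03,0.8],[-0.02,0.03,1.1],[-0.02,0.03,1.2],[-0.02,0.03,1.2]],"turn":[0,0,0,0,0]}'
python3 -m crank '{"travel":[[0,0,0.15],[0,0,0.3],[0,0,0.45],[0,0,0.6],[0,0,0.6]],"turn":[0,0,0,0,0]}'
python3 -m crank '{"travel":[[0,0,0.07],[0,0,0.14],[0,0,0.2],[0,0,0.25],[0,0,0.28]],"turn":[0,0,0,0,0]}'
python3 -m crank '{"travel":[[0,0,0.02],[0,0,0.04],[0,0,0.04]],"turn":[0,0,0]}'
```

```text
clock: 31.63
tcp_pos: [0.483, -0.3258, 0.1548]
orientation: [-0.001, 0.707, 0.708, -0.0]
wrist_force: [0.3, 0.5, -0.9]
finger_gap: 0.0082
clock: 32.05
tcp_pos: [0.483, -0.3271, 0.1303]
orientation: [-0.001, 0.707, 0.707, -0.0]
wrist_force: [0.1, 0.6, -0.9]
finger_gap: 0.0079
clock: 32.47
tcp_pos: [0.4836, -0.3276, 0.1202]
orientation: [-0.0, 0.707, 0.707, -0.0]
wrist_force: [0.4, -0.1, -0.3]
finger_gap: 0.0083
clock: 32.72
tcp_pos: [0.4836, -0.3276, 0.1188]
orientation: [0.0, 0.707, 0.707, -0.0]
wrist_force: [0.4, -0.4, -1.0]
finger_gap: 0.0081
```

```bash
python3 -m crank '{"travel":[[0,0,0.03],[0,0,0.05],[0,0,0.05]],"turn":[0,0,0]}'
python3 -m crank '{"travel":[[0,0,0],[0,0,0],[0,0,0],[0,0,0]],"turn":[0,0,0,0]}' 20
python3 -m crank '{"travel":[[0,0,-0.5],[0,0,-1.2],[0,0,-1.9],[0,0,-2.2],[0,0,-2.2]],"turn":[0,0,0,0,0]}'
python3 -m crank '{"travel":[[0.9,0.12,0],[1.8,0.25,0],[2.7,0.37,0],[3.5,0.48,0],[4.2,0.58,0]],"turn":[0,0,0,0,0]}' 45
python3 -m crank '{"travel":[[0.8,0.1,0],[1.6,0.22,0],[2.19,0.3,0],[2.19,0.3,0],[2.19,0.3,0]],"turn":[0,0,0,0,0]}' 45
python3 - <<'E'
from h import *
go([.5187,-.0722,.1],0)
c=read_camera("top");s=read_camera("side"); k=5
im=cv2.resize(c["image"][165:275,425:525,::-1],None,fx=4,fy=4,interpolation=cv2.INTER_CUBIC)
b=cv2.resize(s["image"][130:240,290:390,::-1],None,fx=4,fy=4,interpolation=cv2.INTER_CUBIC)
for n,r,z in(("a",.066,.072),("b",.0535,.092),("c",.041,.112),("d",.0285,.132)): ring(s,b,[.507,-.327],r,z,(0,0,255),290,130,4)
cv2.imwrite("pics/m16.png",np.hstack([im,b]))
E
```

```text
clock: 32.97
tcp_pos: [0.4838, -0.3275, 0.1185]
orientation: [0.001, 0.707, 0.707, 0.0]
wrist_force: [-1.4, 2.8, 7.8]
finger_gap: 0.008
clock: 33.3
tcp_pos: [0.4836, -0.3276, 0.1167]
orientation: [-0.0, 0.707, 0.707, -0.0]
wrist_force: [-0.6, 0.4, 0.3]
finger_gap: 0.02
clock: 33.72
tcp_pos: [0.4852, -0.329, 0.2085]
orientation: [0.003, 0.707, 0.707, 0.0]
wrist_force: [0.9, -0.0, -0.2]
finger_gap: 0.02
clock: 34.13
tcp_pos: [0.5061, -0.1574, 0.2035]
orientation: [-0.001, 0.707, 0.707, -0.0]
wrist_force: [0.3, 0.2, 0.1]
finger_gap: 0.045
clock: 34.55
tcp_pos: [0.5184, -0.0707, 0.2037]
orientation: [-0.001, 0.706, 0.708, -0.001]
wrist_force: [0.4, -0.9, 0.1]
finger_gap: 0.0454
travel [-0.039  0.012  2.593] yaw(y-axis) 0.003 turn 0.002825783531687831 j6 1.2791612048933456
```

Contact came at the expected height (0.1185) with 8 N. Now I grip the crank knob and compute the clockwise circle.

```bash
python3 -m crank '{"travel":[[-0.04,0,0.7],[-0.04,0,1.5],[-0.04,0,2.2],[-0.04,0,2.6],[-0.04,0,2.6]],"turn":[0,0,0,0,0]}'
python3 -m crank '{"travel":[[0,0,0],[0,0,0],[0,0,0],[0,0,0],[0,0,0]],"turn":[0,0,0,0,0]}' 15 40
python3 - <<'E'
import numpy as np
P=lambda d:1.25*np.array([np.cos(np.radians(2.3+d)),np.sin(np.radians(2.3+d))])
for b in range(3): print([list((P(24*(5*b+i))-P(24*5*b)).round(2)) for i in range(1,6)])
print([list((P(i)-P(0)).round(2)) for i in(4,8,12,16,20)])
E
```

```text
clock: 35.07
tcp_pos: [0.5156, -0.0741, 0.0966]
orientation: [-0.003, 0.708, 0.706, -0.002]
wrist_force: [-0.1, 0.2, -1.0]
finger_gap: 0.0452
clock: 35.48
tcp_pos: [0.5198, -0.0746, 0.102]
orientation: [0.001, 0.707, 0.707, 0.0]
wrist_force: [-0.3, -3.5, -0.2]
finger_gap: 0.0207
[[np.float64(-0.13), np.float64(0.5)], [np.float64(-0.45), np.float64(0.91)], [np.float64(-0.91), np.float64(1.15)], [np.float64(-1.43), np.float64(1.19)], [np.float64(-1.92), np.float64(1.01)]]
[[np.float64(-0.37), np.float64(-0.36)], [np.float64(-0.56), np.float64(-0.85)], [np.float64(-0.54), np.float64(-1.37)], [np.float64(-0.31), np.float64(-1.83)], [np.float64(0.09), np.float64(-2.16)]]
[[np.float64(0.5), np.float64(-0.14)], [np.float64(1.01), np.float64(-0.07)], [np.float64(1.45), np.float64(0.21)], [np.float64(1.74), np.float64(0.64)], [np.float64(1.83), np.float64(1.16)]]
[[np.float64(-0.01), np.float64(0.09)], [np.float64(-0.02), np.float64(0.17)], [np.float64(-0.04), np.float64(0.26)], [np.float64(-0.06), np.float64(0.34)], [np.float64(-0.09), np.float64(0.42)]]
```

```bash
python3 -m crank '{"travel":[[-0.08,0.5,0],[-0.4,0.91,0],[-0.86,1.15,0],[-1.38,1.19,0],[-1.87,1.01,0]],"turn":[0,0,0,0,0]}'
python3 -m crank '{"travel":[[-0.37,-0.36,0],[-0.56,-0.85,0],[-0.54,-1.37,0],[-0.31,-1.83,0],[0.09,-2.16,0]],"turn":[0,0,0,0,0]}'
python3 -m crank '{"travel":[[0.5,-0.14,0],[1.01,-0.07,0],[1.45,0.21,0],[1.74,0.64,0],[1.83,1.16,0]],"turn":[0,0,0,0,0]}'
```

```text
clock: 35.9
tcp_pos: [0.5613, -0.1481, 0.102]
orientation: [0.001, 0.706, 0.708, 0.002]
wrist_force: [-1.3, 5.0, 1.2]
finger_gap: 0.0208
clock: 36.32
tcp_pos: [0.4725, -0.1476, 0.102]
orientation: [0.002, 0.708, 0.706, -0.001]
wrist_force: [4.6, 0.1, -3.1]
finger_gap: 0.0207
clock: 36.73
tcp_pos: [0.5198, -0.0739, 0.1019]
orientation: [0.003, 0.707, 0.707, -0.003]
wrist_force: [-4.5, -25.0, -3.4]
finger_gap: 0.0204
```

```bash
python3 -m crank '{"travel":[[-0.17,0.5,0],[-0.49,0.91,0],[-0.95,1.15,0],[-1.47,1.19,0],[-1.95,1.01,0]],"turn":[0,0,0,0,0]}'
python3 -m crank '{"travel":[[-0.37,-0.36,0],[-0.56,-0.85,0],[-0.54,-1.37,0],[-0.31,-1.83,0],[0.09,-2.16,0]],"turn":[0,0,0,0,0]}'
python3 -m crank '{"travel":[[0.5,-0.14,0],[1.01,-0.07,0],[1.45,0.21,0],[1.74,0.64,0],[1.8,0.9,0]],"turn":[0,0,0,0,0]}'
```

```text
clock: 37.15
tcp_pos: [0.5609, -0.1491, 0.1019]
orientation: [-0.0, 0.706, 0.708, 0.001]
wrist_force: [-4.3, 5.3, 2.5]
finger_gap: 0.0206
clock: 37.57
tcp_pos: [0.473, -0.1485, 0.102]
orientation: [0.002, 0.708, 0.706, -0.001]
wrist_force: [5.5, -1.4, -1.5]
finger_gap: 0.0209
clock: 37.98
tcp_pos: [0.511, -0.0747, 0.1019]
orientation: [0.003, 0.707, 0.707, -0.001]
wrist_force: [-2.0, -9.7, -0.3]
finger_gap: 0.0208
```

```bash
python3 -m crank '{"travel":[[0,0.1,0],[0,0.2,0],[0,0.3,0],[-0.01,0.38,0],[-0.02,0.38,0]],"turn":[0,0,0,0,0]}'
python3 -m crank '{"travel":[[-0.02,0.08,0],[-0.03,0.14,0],[-0.03,0.14,0]],"turn":[0,0,0]}'
python3 -m crank '{"travel":[[-0.01,0.08,0],[-0.02,0.14,0],[-0.02,0.14,0]],"turn":[0,0,0]}'
```

```text
clock: 38.4
tcp_pos: [0.5255, -0.0752, 0.1018]
orientation: [0.001, 0.707, 0.707, 0.001]
wrist_force: [-0.2, -1.5, 5.6]
finger_gap: 0.0207
clock: 38.65
tcp_pos: [0.5308, -0.0764, 0.1018]
orientation: [0.001, 0.707, 0.707, 0.001]
wrist_force: [-1.3, -2.6, 5.6]
finger_gap: 0.0208
clock: 38.9
tcp_pos: [0.5319, -0.0765, 0.1015]
orientation: [-0.002, 0.707, 0.707, -0.002]
wrist_force: [-13.4, -1.5, 15.2]
finger_gap: 0.0208
```

```bash
python3 -m crank '{"travel":[[-0.02,0.06,0],[-0.03,0.12,0],[-0.03,0.12,0]],"turn":[0,0,0]}'
python3 -m crank '{"travel":[[0.02,-0.22,0],[0.02,-0.22,0],[0.02,-0.22,0]],"turn":[0,0,0]}' 45
python3 -m crank '{"travel":[[0,0,-0.8],[0,0,-1.7],[0,0,-2.6],[0,0,-2.8],[0,0,-2.8]],"turn":[0,0,0,0,0]}'
python3 -m crank '{"travel":[[0.8,-0.3,0],[1.7,-0.6,0],[2.6,-0.9,0],[3.5,-1.2,0],[4,-1.4,0]],"turn":[0,0,0,0,0]}'
python3 -m crank '{"travel":[[0,0,0],[0,0,0]],"turn":[0,0]}'
python3 - <<'E'
from h import *
c=read_camera("top");s=read_camera("side")
im=cv2.resize(c["image"][160:285,360:530,::-1],None,fx=2.6,fy=2.6,interpolation=cv2.INTER_CUBIC)
b=cv2.resize(s["image"][130:240,290:390,::-1],None,fx=3.5,fy=3.5,interpolation=cv2.INTER_CUBIC)
h=max(im.shape[0],b.shape[0]); f=lambda i:cv2.copyMakeBorder(i,0,h-i.shape[0],0,0,0)
cv2.imwrite("pics/m17.png",np.hstack([f(im),f(b)]))
E
```

```text
clock: 39.15
tcp_pos: [0.5323, -0.0765, 0.1012]
orientation: [-0.006, 0.707, 0.707, -0.004]
wrist_force: [-24.9, 0.0, 24.9]
finger_gap: 0.0209
clock: 39.4
tcp_pos: [0.5319, -0.0768, 0.101]
orientation: [0.0, 0.707, 0.707, 0.001]
wrist_force: [0.5, -0.2, 0.5]
finger_gap: 0.0452
clock: 39.82
tcp_pos: [0.5347, -0.0776, 0.2164]
orientation: [0.003, 0.707, 0.707, 0.002]
wrist_force: [-0.4, 0.4, -0.4]
finger_gap: 0.045
clock: 40.23
tcp_pos: [0.4736, 0.0858, 0.211]
orientation: [-0.002, 0.706, 0.708, -0.0]
wrist_force: [-0.2, 0.3, -0.1]
finger_gap: 0.0449
clock: 40.4
tcp_pos: [0.4749, 0.084, 0.2114]
orientation: [-0.001, 0.706, 0.708, -0.001]
wrist_force: [0.8, 0.3, 0.3]
finger_gap: 0.0454
```

View pics/m17.png

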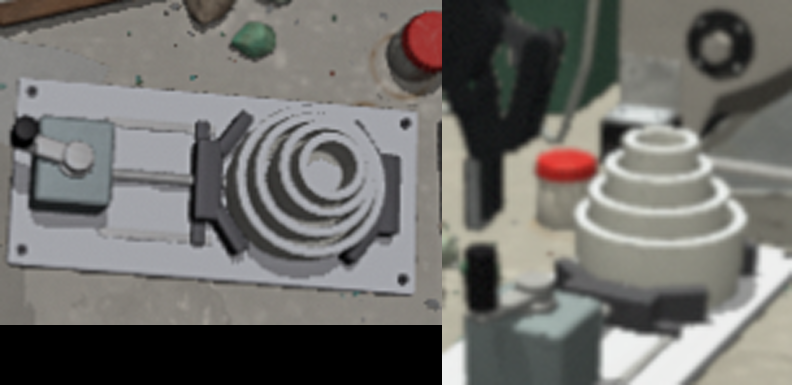

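The last picture shows all four pots nested, level and stepped evenly. The jaw is closed on pot_a, the crank is at its stop and the gripper is clear.

```bash
python3 -c "
from workcell import *
print(hand_in())"
```

```text
the job is handed in; nothing more can be done
None
```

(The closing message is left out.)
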